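# Pack the spray tins and hold the sagging lock-up gate ajar

### The job

Stand the two loose spray tins upright in the two empty cells of the wooden crate, one to a cell, beside the tin already packed there. Then open the lock-up cage's gate for a colleague who will come to take the gate from you and pass the crate in: the worn bolt sags and its nose has dropped behind the keeper's bent-up lip, so lift it by its knob while drawing it back, swing the gate towards you against its closer until its free edge stands about a hand's width (roughly 20 degrees) open, and finish while holding it there with the bolt drawn back, without letting go. Leave the mug, the wood offcut and the wrench alone.

Things in the scene. Friction and masses are not known exactly. Their poses are not given: they have to be found in the camera images.
- crate: Low wooden crate standing loose on the bench (1.6 kg), 225 (its x) x 85 (its y) x 65 mm high, open above, walls, dividers and floor 5 mm thick. Two dividers make three cells in a row along its x, each 68 x 75 mm inside, centred at x = -73, 0 and +73 mm, y = 0. Origin: centre of its underside, z up.
- tin_a: Loose spray tin standing on the bench: plain aluminium cylinder 52 mm in diameter up to 100 mm, then a 12 mm shoulder and a black cap 34 mm in diameter; 130 mm tall in all, about 0.2 kg. Origin: centre of its underside, z along its axis, up.
- tin_b: Second loose spray tin standing on the bench, the same as tin_a. The two stand at least 75 mm apart, centre to centre.
- tin_packed: Third spray tin, the same, already standing in the crate's cell at the crate's x = +73 mm; it stays there.
- cage: Grey steel mesh lock-up cage fixed on the bench, 260 deep (its x) x 360 wide (its y) x 160 mm high with a closed mesh roof; its front with the gate faces the robot (-x of the cage). Origin: middle of the front edge of its underside; x points into the cage, y to its left, z up. The gate's plane lies at x = 18 mm, between the posts.
- gate: The gate's leaf, a grey tube frame 26 mm thick, 260 mm wide and 160 mm high with mesh, carrying the bolt, its barrel and guide. Origin: on the hinge axis at bench level; shut, its axes are parallel to the cage's; the leaf runs along its -y from the hinge (y = 0) to its free edge (y = -260 mm).
- gate_angle (a joint): Gate angle, rad, about the upright hinge at its left end: 0 shut, growing as the free edge swings out towards the robot (clockwise from above), up to 1.2. A closer spring pushes it shut, 0.9 N m/rad x (angle + 0.35), about 5 N at the drawn-back knob at 0.37 rad; let go, it shuts. With the bolt between the keeper's cheeks it opens 0.02 rad at most.
- bolt (a joint): Slide of the barrel bolt along the leaf, m: 0 to 0.006 at the start (shot), growing as it is drawn along the leaf's +y, towards the hinge, up to 0.055. It drags with about 2 N and stays where it is left. The nose is clear of the keeper from 0.036 on. Unlifted, it stops against the lip at about 0.008.
- bolt_lift (a joint): Tilt of the bolt, rad: 0 sagging at rest (nose down, 0.05 below level), growing as it is lifted, up to 0.13 (stop). It pivots in the barrel, 140 mm behind the knob and 248 mm behind the nose, and falls back by its weight (0.37 kg). The nose passes over the lip from about 0.065 on, i.e. knob lifted 9 mm; the stop comes at 18 mm.
- knob (a point): Point to grip on the bolt's upright knob: a round steel post, 16 mm in diameter, on the 12 mm rod above the gate's rail, with a 22 mm head on its top 8 mm. The point is 20 mm above the rod, 26 mm below the knob's top, 61 mm above the rail, at first 190 mm from the hinge along the leaf. Free room on both sides of the leaf. Guide fork 34 mm farther from the hinge: 40 mm above the rail.
- nose (a point): Middle of the underside of the bolt's nose, a 12 mm square stub turned down at the bolt's free end; it hangs 20 mm below the rod.
- lip (a point): Middle of the upper edge of the keeper's bent-up lip: a plate 6 mm thick standing 20 mm high across the bolt's way on top of the post at the gate's free edge, between the keeper's two cheeks (46 mm high, 22 mm apart). The nose rests beyond it, 16 mm lower than the lip's edge.
- gate_hinge (a point): Point on the gate's hinge axis at the height of the gate's top (160 mm above the bench).
- gate_edge (a point): Top of the gate's free edge, in the middle of its thickness, 260 mm from the hinge.
- mug: White mug, 76 mm in diameter, 90 mm high, handle at its +y; bystander. Origin: centre of its underside.
- offcut: Wood offcut lying on the bench, 100 x 45 x 40 mm; bystander. Origin: centre of its underside.
- wrench: Steel wrench lying on the bench, about 180 mm long along its x; bystander. Origin: about its middle, on the bench.
Things that resemble listed ones, but are neither listed nor needed, are in the scene too. Leave any green look-alike of the tin_packed alone.

How it is judged:
On the way, in this order (a step that is already met when the one before it is completed fails the run):
1. all three tins stand upright on the crate's floor, one to a cell, let go (x of tin_a in the frame of crate between -0.105 and 0.105 m and y of tin_a in the frame of crate between -0.035 and 0.035 m and z of tin_a in the frame of crate between -0.005 and 0.012 m and angle between each of tin_a, tin_b, tin_packed's own z axis and vertical below 0.12 rad and x of tin_b in the frame of crate between -0.105 and 0.105 m and y of tin_b in the frame of crate between -0.035 and 0.035 m and z of tin_b in the frame of crate between -0.005 and 0.012 m and x of tin_packed in the frame of crate between -0.105 and 0.105 m and y of tin_packed in the frame of crate between -0.035 and 0.035 m and z of tin_packed in the frame of crate between -0.005 and 0.012 m and contact force between the fingers and tin_a below 0.3 N and contact force between the fingers and tin_b below 0.3 N), for 0.2 s.
2. the bolt is drawn back, clear of the keeper (joint bolt above 0.038) (value of joint bolt above 0.038 m), for 0.1 s.
At the end, for the whole second after the job is handed in: The gate stands still 0.2 to 0.55 rad open (52 to 136 mm at its free edge), the fingers bearing on it or its bolt with over 1 N, nothing else touching it, the bolt drawn back over 30 mm; all three tins stand upright (within 0.12 rad) on the crate floor, one to a cell (x of tin_a in the frame of crate between -0.105 and 0.105 m and y of tin_a in the frame of crate between -0.035 and 0.035 m and z of tin_a in the frame of crate between -0.005 and 0.012 m and angle between each of tin_a, tin_b, tin_packed's own z axis and vertical below 0.12 rad and x of tin_b in the frame of crate between -0.105 and 0.105 m and y of tin_b in the frame of crate between -0.035 and 0.035 m and z of tin_b in the frame of crate between -0.005 and 0.012 m and x of tin_packed in the frame of crate between -0.105 and 0.105 m and y of tin_packed in the frame of crate between -0.035 and 0.035 m and z of tin_packed in the frame of crate between -0.005 and 0.012 m and value of joint gate_angle between 0.2 and 0.55 rad and velocity of joint gate_angle between -0.1 and 0.1 rad/s and value of joint bolt above 0.03 m and contact force between the fingers and gate above 1 N and contact force between each of mug, offcut, wrench, tin_a, tin_b, crate and gate below 0.3 N); the arm keeps its last pose, push and grip.
It fails at once if the mug is shifted by more than 30 mm (distance of mug from where it was at the start of the episode above 0.03 m).
It fails at once if the offcut is shifted by more than 30 mm (distance of offcut from where it was at the start of the episode above 0.03 m).
It fails at once if the wrench is shifted by more than 30 mm (distance of wrench from where it was at the start of the episode above 0.03 m).
It also fails if it takes over 58 s, if anything falls off the work surface, if the arm or the gripper's body presses on something with over 40 N, if the wrist force passes 120 N, or if a joint passes its speed limit or range.

### The arm

A 7-joint arm with a two-finger parallel gripper is mounted at the origin on the work surface. World frame = base frame: x ahead of the robot, y to its left, z up, the work surface at z = 0. Lengths are in m, angles in rad, forces in N, time in s.
With the tool pointing down it reaches from about 0.425 to 0.925 m from the base axis. Payload 6.8 kg.
Tool frame: the origin (TCP) lies midway between the tips of the shut fingers; the grasp point (between the pads) lies 19 mm behind it; z points along the fingers, y is the line along which they close (so a half turn about z gives the same grasp; the last joint's range is limited). The gripper opens to 85 mm and grips with 20 to 120 N. Pads are 22 mm wide; open, the fingers measure 114 mm over their backs; the gripper's body (76 mm by 85 mm) begins 54 mm behind the grasp point. The pads swing forward as they close: fully open they stand 13 mm farther back than shut.
Start: joints at [-1.395, 0.477, 0.022, 1.555, -0.011, 1.109, -0.083], TCP at [0.189, 0.648, 0.206] pointing down, gripper open.
Joint ranges: [-2.96, 2.96], [-0.34, 2.1], [-1.41, 1.46], [0.24, 2.44], [-1.37, 4.51], [0.17, 1.92], [-2.96, 2.96]. Speed limits (rad/s): [2.39, 2.39, 3.14, 3.14, 3.14, 3.14, 3.14].

### API

Orientations are given as a unit quaternion [w, x, y, z].
In Python, from station import bot, imaging gives the robot as it stands.
- The arm moves only by the tool move_arm, never from a script. Its argument "commands" is a list that holds one entry, the list of rows, each a list of 7 numbers: the shift along the tool's x, y, z in m, then the turn, a rotation vector about the tool's x, y, z in degrees, then the finger opening in m, from 0 to 0.0854. In form: [[[x, y, z, rx, ry, rz, grip], ...]]. A call has 1 to 20 rows; each row shifts and turns the commanded pose from where the row before left it, along the tool's axes as they then stand; what a row does not reach is not made up. A row lasts 1/8 s, in which the tool goes at most 62.5 mm and 10.7 degrees, less where a joint would pass 70% of its speed; a pose out of reach is approached as far as the arm can. A call is refused whole if a number of a shift passes 0.0625 or a number of a turn 10.7, either way. A call with a gripper value outside its range is refused whole. The fingers move at their own pace and stop on an object; "squeeze" is the grip in N (left out, the last holds). Time passes only in rows, so rows that do not move let the fingers close. It gives the time, the measured TCP pose, the force, the opening and the grip force at its end, in the units of the state.
- bot.get_obs(): the state, without advancing time (a new reading comes with each control period).
- imaging.read_camera(name): name is "scene" or "top"; returns the picture (400x640x3 uint8, red, green, blue); there is no depth.
- imaging.calibration(name): a dict with "intrinsics" (3x3 intrinsics, pixels), "extrinsics" (4x4, takes a point from camera to world coordinates). Camera axes: x right, y down, z forward; pixel columns grow to the right and rows downward; lengths in m; the calibration is good to about 2 mm. A picture is of the moment at which its call begins. calibration takes no time and is no camera call.
- bot.hand_in(): hands the job in; it is judged then, once.
The state is a dict: "t": time; "q": joint angles; "joint_vel": joint speeds; "joint_torque": joint torques, N m; "eef_pos": TCP position; "tool_rot": TCP orientation; "contact_force": force on the tool from outside, world axes, zero at the start; "torque": the same for the moment, N m; "gripper_width": opening from 0.0 (shut) to 1.0 (fully open); "grasp_force": force on a finger pad.
Only numpy, scipy, OpenCV 4.12 (cv2) and the standard library are available. Lean on these libraries where they do the work, as an engineer would, in place of code of your own. Each camera call takes 0.05 s, during which the arm holds its last target. There are 200 camera calls.

## Working session

There is one attempt and no reset: what is moved stays moved. The work goes in short steps, Python scripts to look and compute and a tool call to move; the robot and the scene stay as the last step left them, time stands still between calls to the robot, and variables do not carry over. Pictures are saved under pics/ and viewed, at most 10 in all, crops included, and the job is handed in when it is done.

Besides the shell and the picture viewer there is one more tool, called after "Call:" as name([rows], argument=value, ...), one row to a line, values as JSON. move_arm: Moves the arm, as the interface text tells. Its arguments: {"type":"object","properties":{"commands":{"type":"array","items":{"type":"array","items":{"type":"array","items":{"type":"number"}}}},"squeeze":{"type":"number"}},"required":["commands"]}

```bash
mkdir -p pics; cat > h.py <<'E'
import numpy as np, cv2
from station import bot, imaging
def snap(n,f):
    im=imaging.read_camera(n); cv2.imwrite(f,cv2.cvtColor(im,cv2.COLOR_RGB2BGR)); return im
def ray(n,u,v,z):
    c=imaging.calibration(n);K=np.array(c["intrinsics"]);E=np.array(c["extrinsics"])
    d=E[:3,:3]@np.linalg.solve(K,[u,v,1]);o=E[:3,3];return o+d*(z-o[2])/d[2]
def proj(n,p):
    c=imaging.calibration(n);K=np.array(c["intrinsics"]);E=np.array(c["extrinsics"])
    q=K@(E[:3,:3].T@(np.array(p)-E[:3,3]));return q[:2]/q[2]
E
python3 - <<'E'
from h import *
a=snap("top","pics/top0.png");b=snap("scene","pics/sc0.png")
for n in("top","scene"):
    c=imaging.calibration(n);print(n,np.round(c["intrinsics"],1).tolist(),np.round(c["extrinsics"],3).tolist())
o=bot.get_obs();print(o)
E
```

```text
top [[400.1, 0.0, 326.6], [0.0, 400.1, 195.4], [0.0, 0.0, 1.0]] [[-0.024, -0.999, 0.037, 0.495], [-1.0, 0.024, 0.017, 0.026], [-0.018, -0.036, -0.999, 1.127], [0.0, 0.0, 0.0, 1.0]]
scene [[405.9, 0.0, 316.9], [0.0, 405.9, 199.2], [0.0, 0.0, 1.0]] [[0.393, 0.616, -0.683, 1.355], [0.919, -0.264, 0.291, -0.336], [-0.001, -0.743, -0.67, 0.981], [0.0, 0.0, 0.0, 1.0]]
{'t': 0.1, 'q': array([-1.39510568,  0.47773637,  0.02233872,  1.55635813, -0.01154267,
        1.10931644, -0.08309841]), 'joint_vel': array([ 0.00112868, -0.00136763, -0.0005738 , -0.0025053 , -0.00143408,
        0.00084292, -0.00020901]), 'joint_torque': array([ 4.21491030e-03, -5.97763002e+01,  1.61377944e+00, -2.81954277e+01,
        1.28149433e-02,  5.06373035e-03, -1.10102664e-05]), 'eef_pos': array([0.18883221, 0.64743554, 0.20490785]), 'tool_rot': array([-7.78522678e-05,  1.41416611e-01,  9.89949811e-01, -8.41919431e-04]), 'contact_force': array([ 0.13388297, -0.60192047, -0.36508618]), 'torque': array([-0.03953809,  0.05266364,  0.0001123 ]), 'grasp_force': 0.0, 'gripper_width': 0.9991088950257855}
```

View pics/top0.png

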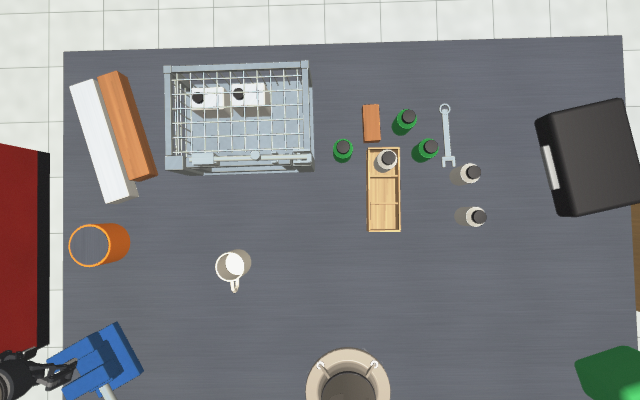

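View pics/sc0.png

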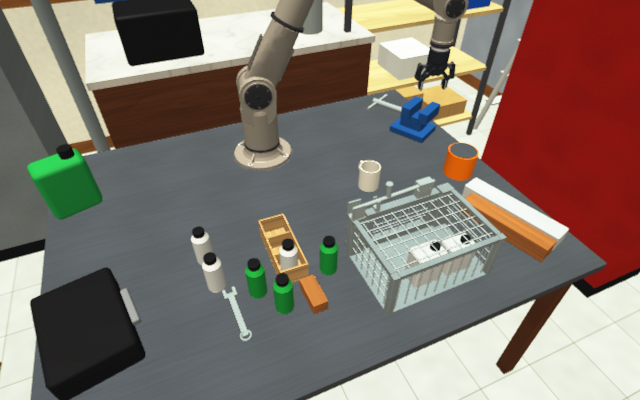

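Top view: the silver tins with black caps are at about (470,173) and (478,217), the crate at (384,190) with the packed tin at (386,159). The green look-alikes are at (343,149), (405,120) and (428,149). The cage is at (240,115) with its bolt along its lower edge, and the mug is at (233,265). The two silver loose tins outside the crate fit tin_a and tin_b. I'll confirm that in an enlarged crop.

```bash
python3 - <<'E'
from h import *
a=cv2.imread("pics/top0.png");b=cv2.imread("pics/sc0.png")
A=cv2.resize(a[90:250,330:500],(425,400),interpolation=cv2.INTER_CUBIC)
C=cv2.resize(b[170:260,335:455],(373,280),interpolation=cv2.INTER_CUBIC)
B=cv2.resize(a[140:185,155:325],(800,212),interpolation=cv2.INTER_CUBIC)
o=np.zeros((600,800,3),np.uint8);o[:380,:425]=A[:380];o[:280,427:800]=C;o[385:597]=B;cv2.imwrite("pics/crop1.png",o)
# caps
for (u,v) in [(473,173),(479.5,217),(388,158.5)]: print("cap",ray("top",u,v,.13))
for (u,v) in [(199,231),(209,257),(288,244)]: print("capS",ray("scene",u,v,.13))
for (u,v) in [(368,148),(400,148),(401,231),(368,231)]: print("crate",ray("top",u,v,.065))
for (u,v) in [(169,160),(310,158)]: print("post",ray("top",u,v,.16))
E
```

```text
cap [ 0.57811685 -0.3219202   0.13      ]
cap [ 0.46868325 -0.33385148  0.13      ]
cap [ 0.61975736 -0.11252122  0.13      ]
capS [ 0.47955818 -0.33147485  0.13      ]
capS [ 0.58722109 -0.32543223  0.13      ]
capS [ 0.62739499 -0.11296408  0.13      ]
crate [ 0.6573542  -0.06926218  0.065     ]
crate [ 0.65509251 -0.15420079  0.065     ]
crate [ 0.43493102 -0.15012581  0.065     ]
crate [ 0.43692302 -0.06318063  0.065     ]
post [0.62628092 0.42552911 0.16      ]
post [0.62216108 0.08055462 0.16      ]
```

View pics/crop1.png

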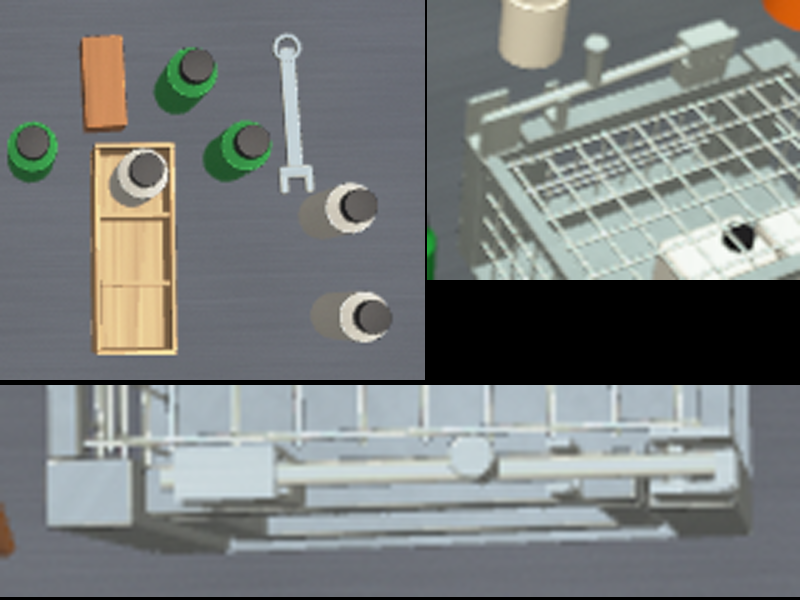

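The crop confirms it: the two silver tins stand alone right of the crate. Their cap pixels are about (473,172) and (479,217). The three green ones are look-alikes. The crate's two empty cells are the lower ones in the image. The bolt's knob is at about (255,155). I'll move across now, high over everything.

Call:
move_arm([
  [[0, 0, -0.05, 0, 0, -8.15, 0.0854], [0, 0, -0.05, 0, 0, -8.15, 0.0854], [-0.036, -0.043, 0, 0, 0, 0, 0.0854], [-0.036, -0.043, 0, 0, 0, 0, 0.0854], [-0.036, -0.043, 0, 0, 0, 0, 0.0854], [-0.036, -0.043, 0, 0, 0, 0, 0.0854], [-0.036, -0.043, 0, 0, 0, 0, 0.0854], [-0.036, -0.043, 0, 0, 0, 0, 0.0854], [-0.036, -0.043, 0, 0, 0, 0, 0.0854], [-0.007, -0.05, 0, 0, 0, 0, 0.0854], [-0.007, -0.05, 0, 0, 0, 0, 0.0854], [-0.007, -0.05, 0, 0, 0, 0, 0.0854], [-0.007, -0.05, 0, 0, 0, 0, 0.0854], [-0.007, -0.05, 0, 0, 0, 0, 0.0854], [-0.007, -0.05, 0, 0, 0, 0, 0.0854], [-0.007, -0.05, 0, 0, 0, 0, 0.0854], [-0.007, -0.05, 0, 0, 0, 0, 0.0854], [-0.007, -0.05, 0, 0, 0, 0, 0.0854], [0, 0, 0, 0, 0, 0, 0.0854]],
], squeeze=30)

```text
t: 2.48
eef_pos: [0.5039, -0.1074, 0.3057]
tool_rot: [-0.0, 0.004, 1.0, -0.001]
contact_force: [0.4, 0.3, -0.5]
gripper_width: 0.998
grasp_force: 0.0
```

```bash
python3 - <<'E'
from h import *
b=cv2.imread("pics/top0.png").astype(int)
for (u,v) in [(473,172),(479,217),(388,157)]:
    w=b[v-13:v+14,u-13:u+14].max(2)
    m=(w<75)
    m=cv2.morphologyEx(m.astype(np.uint8),cv2.MORPH_OPEN,np.ones((3,3)))
    n,l,s,c=cv2.connectedComponentsWithStats(m)
    for i in range(1,n):
        p=c[i]+[u-13,v-13]; print(s[i],p.round(1),ray("top",*p,.13).round(4))
# predicted crate corners & gate check
for p in [(0.6573,-.0693,.065),(.6551,-.1542,.065)]: print(proj("scene",p))
E
```

```text
[306.94676831 261.79474461]
[278.75496966 270.53146155]
```

```bash
python3 - <<'E'
from h import *
a=cv2.imread("pics/top0.png");b=cv2.imread("pics/sc0.png")
def circ(im,n,c,r,z,x0,y0,s):
    t=np.linspace(0,2*np.pi,60);P=np.array([proj(n,(c[0]+r*np.cos(k),c[1]+r*np.sin(k),z)) for k in t])
    cv2.polylines(im,[np.int32(np.round(((P-[x0,y0]+.5)*s-.5)*8))],True,(0,0,255) if r<.02 else (255,0,255),1,cv2.LINE_AA,3)
def line(im,n,p,x0,y0,s):
    P=np.array([proj(n,k) for k in p]);cv2.polylines(im,[np.int32(np.round(((P-[x0,y0]+.5)*s-.5)*8))],True,(0,255,0),1,cv2.LINE_AA,3)
s=4;A=cv2.resize(a[135:240,360:490],None,fx=3.4,fy=3.4,interpolation=cv2.INTER_CUBIC)
B=cv2.resize(b[205:295,180:310],None,fx=3.4,fy=3.4,interpolation=cv2.INTER_CUBIC)
T=[(.5790,-.3225),(.469,-.333),(.6225,-.1135)]
C=np.array([.5462,-.1095]);th=-.022;R=np.array([[np.cos(th),-np.sin(th)],[np.sin(th),np.cos(th)]])
for im,n,x0,y0 in((A,"top",360,135),(B,"scene",180,205)):
    for c in T: circ(im,n,c,.017,.13 if c!=T[2] else .135,x0,y0,3.4);circ(im,n,c,.026,.0 if c!=T[2] else .1,x0,y0,3.4)
    line(im,n,[(*(C+R@np.array(k)),.065) for k in [(.1125,.0425),(.1125,-.0425),(-.1125,-.0425),(-.1125,.0425)]],x0,y0,3.4)
o=np.zeros((max(A.shape[0],B.shape[0]),A.shape[1]+B.shape[1],3),np.uint8)[:, :];o[:A.shape[0],:A.shape[1]]=A;o[:B.shape[0],A.shape[1]:]=B
o=cv2.resize(o,None,fx=.9,fy=.9);print(o.shape);cv2.imwrite("pics/ov1.png",o)
E
```

```text
(321, 796, 3)
```

View pics/ov1.png

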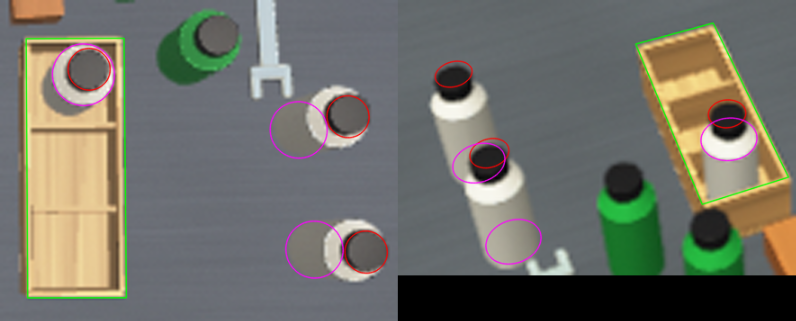

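The top overlay matches to about a pixel. The scene overlay suggests roughly +1.5 mm in x, so I take tin_a ≈ (0.5805, -0.3225), tin_b ≈ (0.4705, -0.333) and the crate centre ≈ (0.546, -0.1095).

Call:
move_arm([
  [[-0.0192, -0.0538, 0, 0, 0, 0, 0.0854], [-0.0192, -0.0538, 0, 0, 0, 0, 0.0854], [-0.0192, -0.0538, 0, 0, 0, 0, 0.0854], [-0.0192, -0.0538, 0, 0, 0, 0, 0.0854], [0, 0, 0.04, 0, 0, 0, 0.0854], [0, 0, 0.04, 0, 0, 0, 0.0854], [0, 0, 0.045, 0, 0, 0, 0.0854], [0, 0, 0.045, 0, 0, 0, 0.0854], [0, 0, 0.035, 0, 0, 0, 0.0854], [0, 0, 0.02, 0, 0, 0, 0.0854], [0, 0, 0.01, 0, 0, 0, 0.0854], [0, 0, 0, 0, 0, 0, 0.0854], [0, 0, 0, 0, 0, 0, 0.045], [0, 0, 0, 0, 0, 0, 0.045], [0, 0, 0, 0, 0, 0, 0.045], [0, 0, 0, 0, 0, 0, 0.045], [0, 0, 0, 0, 0, 0, 0.045]],
], squeeze=35)

```text
t: 4.6
eef_pos: [0.5832, -0.3226, 0.0746]
tool_rot: [0.003, 0.001, 1.0, -0.003]
contact_force: [-1.1, -5.6, 11.5]
gripper_width: 0.529
grasp_force: 8.2
```

The fingers wedged on the shoulder because the pads stand farther back when open. I'll open, go lower and grip again.

Call:
move_arm([
  [[0, 0, 0, 0, 0, 0, 0.0854], [0, 0, 0, 0, 0, 0, 0.0854], [0, 0, 0, 0, 0, 0, 0.0854], [0, 0, 0.01, 0, 0, 0, 0.0854], [0, 0, 0, 0, 0, 0, 0.0854]],
])

```text
t: 5.22
eef_pos: [0.5806, -0.3172, 0.0593]
tool_rot: [-0.001, -0.0, 1.0, 0.001]
contact_force: [0.2, 0.7, -0.4]
gripper_width: 0.995
grasp_force: 0.0
```

```bash
python3 - <<'E'
from h import *
a=snap("scene","pics/sc1.png");t=snap("top","pics/t1.png")
cv2.imwrite("pics/c2.png",np.hstack([cv2.resize(cv2.imread("pics/sc1.png")[170:310,140:300],(400,350)),cv2.resize(cv2.imread("pics/t1.png")[130:270,400:560],(400,350))]))
o=bot.get_obs();print(o['eef_pos'],o['gripper_width'],o['contact_force'],o['tool_rot'])
E
```

```text
[ 0.58117383 -0.31774092  0.06027802] 0.9983129108347355 [ 0.04220181 -0.24255209  0.90066778] [-4.20111655e-04 -3.49370715e-04  9.99999836e-01  1.70192166e-04]
```

View pics/c2.png

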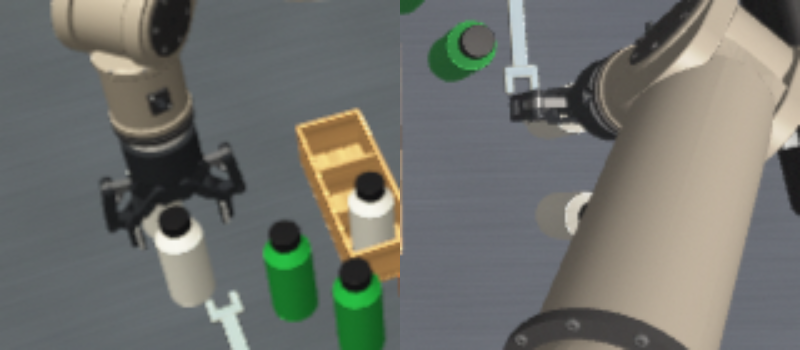

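```bash
python3 - <<'E'
from h import *
def c(n,p,x0,y0): return ((proj(n,p)-[x0,y0])*2.5).round()
T=np.array([.581,-.318,.06])
for d,z in [(.0,0),(.05,.013),(-.05,.013),(0,.073)]:
    p=T+[0,d,z];print(p,"scene crop",c("scene",p,140,170),"top crop",c("top",p,400,130)+[400,0])
im=cv2.cvtColor(cv2.imread("pics/sc1.png"),cv2.COLOR_BGR2RGB)
o=bot.get_obs();print(o['q'])
E
```

```text
[ 0.581 -0.318  0.06 ] scene crop [189. 252.] top crop [556. 111.]
[ 0.581 -0.268  0.073] scene crop [231. 231.] top crop [512. 111.]
[ 0.581 -0.368  0.073] scene crop [142. 258.] top crop [608. 109.]
[ 0.581 -0.318  0.133] scene crop [178. 210.] top crop [579. 104.]
[ 0.07007895  0.66120888  0.48530945  1.7250114  -0.38980721  0.85355464
  2.30001682]
```

```bash
python3 - <<'E'
from h import *
from scipy.optimize import least_squares
def tri(s,t):
    r=least_squares(lambda p:np.r_[proj("scene",p)-s,proj("top",p)-t],[.58,-.3,.1]);return r.x.round(4),r.fun.round(1)
print(tri([140+226/2.5,170+216/2.5],[400+115/2.5,130+105/2.5]))
print("tin cap",tri([209.7,257.3],[473.2,172.4]))
print("tin_b cap",tri([180+(452-398)/3.06,205+76/3.06],[479.2,216.8]))
print("packed",tri([180+(729-398)/3.06,205+114/3.06],[388.4,157.2]))
a=cv2.imread("pics/sc1.png");cv2.imwrite("pics/c3.png",cv2.resize(a[200:310,150:270],(654,600),interpolation=cv2.INTER_CUBIC))
E
```

```text
(array([ 0.5839, -0.2664,  0.1003]), array([1.3, 0.2, 1.1, 0.4]))
tin cap (array([ 0.5806, -0.3247,  0.1214]), array([-0.4, -0.1, -0.3, -0.1]))
tin_b cap (array([ 0.4692, -0.3344,  0.1261]), array([-0.1, -0. , -0.1, -0. ]))
packed (array([ 0.6231, -0.1122,  0.1326]), array([-0.5, -0. , -0.4, -0.2]))
```

View pics/c3.png

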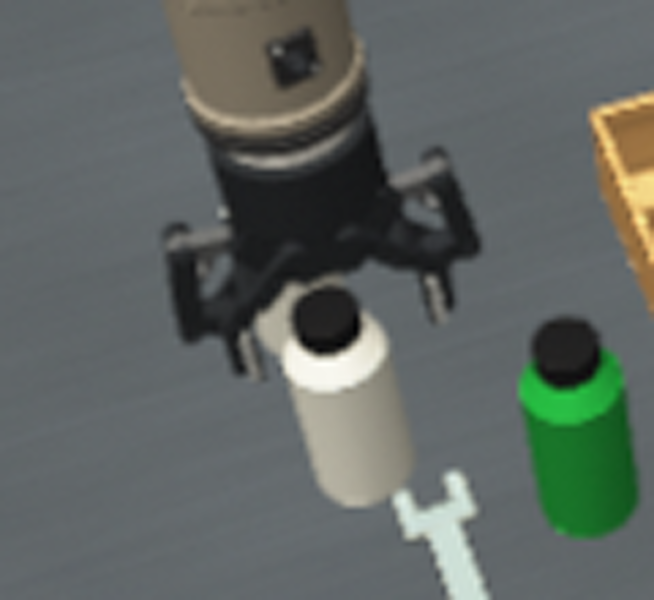

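The enlarged view shows the open fingertips straddling the front tin, level with its shoulder (z ≈ 0.10). They are about 25 mm higher than I assumed, and the tin is unmoved. I'll go lower, watching the force, and recentre in y.

Call:
move_arm([
  [[0, -0.006, 0, 0, 0, 0, 0.0854], [0, 0, 0.006, 0, 0, 0, 0.0854], [0, 0, 0.006, 0, 0, 0, 0.0854], [0, 0, 0.003, 0, 0, 0, 0.0854], [0, 0, 0, 0, 0, 0, 0.0854]],
])

```text
t: 5.95
eef_pos: [0.5812, -0.3237, 0.0454]
tool_rot: [-0.0, -0.0, 1.0, 0.0]
contact_force: [0.2, 0.6, 0.5]
gripper_width: 1.0
grasp_force: 0.0
```

Call:
move_arm([
  [[0, 0, 0, 0, 0, 0, 0.04], [0, 0, 0, 0, 0, 0, 0.04], [0, 0, 0, 0, 0, 0, 0.04], [0, 0, 0, 0, 0, 0, 0.04], [0, 0, 0, 0, 0, 0, 0.04]],
], squeeze=35)

```text
t: 6.58
eef_pos: [0.5817, -0.3242, 0.0462]
tool_rot: [0.0, -0.0, 1.0, -0.0]
contact_force: [-0.5, -1.3, 3.9]
gripper_width: 0.6
grasp_force: 36.9
```

Gripped at 0.60 × 85.4 ≈ 51 mm, which fits the 52 mm tin. I'll lift it and carry it over the middle cell.

Call:
move_arm([
  [[0, 0, -0.03, 0, 0, 0, 0.04], [0, 0, -0.045, 0, 0, 0, 0.04], [0, 0, -0.045, 0, 0, 0, 0.04], [0.0337, 0, 0, 0, 0, 0, 0.04], [0, 0.043, 0, 0, 0, 0, 0.04], [0, 0.043, 0, 0, 0, 0, 0.04], [0, 0.043, 0, 0, 0, 0, 0.04], [0, 0.043, 0, 0, 0, 0, 0.04], [0, 0.0427, 0, 0, 0, 0, 0.04], [0, 0, 0, 0, 0, 0, 0.04], [0, 0, 0, 0, 0, 0, 0.04]],
])

```text
t: 7.95
eef_pos: [0.547, -0.1096, 0.1654]
tool_rot: [-0.001, -0.0, 1.0, -0.0]
contact_force: [0.6, -0.9, -1.7]
gripper_width: 0.596
grasp_force: 37.8
```

Call:
move_arm([
  [[-0.001, 0, 0.035, 0, 0, 0, 0.04], [0, 0, 0.03, 0, 0, 0, 0.04], [0, 0, 0.02, 0, 0, 0, 0.04], [0, 0, 0.015, 0, 0, 0, 0.04], [0, 0, 0.01, 0, 0, 0, 0.04], [0, 0, 0, 0, 0, 0, 0.04]],
])

```text
t: 8.7
eef_pos: [0.5483, -0.1096, 0.0554]
tool_rot: [-0.0, -0.0, 1.0, -0.0]
contact_force: [-0.1, -0.3, -2.9]
gripper_width: 0.601
grasp_force: 37.8
```

No contact. The tin's bottom is about 4 mm over the crate floor, so I'll set it down, let go and go up.

Call:
move_arm([
  [[0, 0, 0.003, 0, 0, 0, 0.04], [0, 0, 0.001, 0, 0, 0, 0.04], [0, 0, 0, 0, 0, 0, 0.06], [0, 0, 0, 0, 0, 0, 0.0854], [0, 0, 0, 0, 0, 0, 0.0854], [0, 0, -0.03, 0, 0, 0, 0.0854], [0, 0, -0.045, 0, 0, 0, 0.0854], [0, 0, -0.045, 0, 0, 0, 0.0854], [0, 0, 0, 0, 0, 0, 0.0854]],
])

```text
t: 9.82
eef_pos: [0.5512, -0.1099, 0.1754]
tool_rot: [0.004, -0.0, 1.0, 0.0]
contact_force: [0.6, 0.1, -0.5]
gripper_width: 0.999
grasp_force: 0.0
```

Call:
move_arm([
  [[0.0161, -0.0448, 0, 0, 0, 0, 0.0854], [0.0161, -0.0448, 0, 0, 0, 0, 0.0854], [0.0161, -0.0448, 0, 0, 0, 0, 0.0854], [0.0161, -0.0448, 0, 0, 0, 0, 0.0854], [0.0161, -0.0448, 0, 0, 0, 0, 0.0854], [0, 0, 0, 0, 0, 0, 0.0854], [0, 0, 0.035, 0, 0, 0, 0.0854], [0, 0, 0.035, 0, 0, 0, 0.0854], [0, 0, 0.03, 0, 0, 0, 0.0854], [0, 0, 0.02, 0, 0, 0, 0.0854], [0, 0, 0.009, 0, 0, 0, 0.0854], [0, 0, 0, 0, 0, 0, 0.0854]],
])

```text
t: 11.32
eef_pos: [0.4683, -0.3331, 0.0426]
tool_rot: [-0.0, -0.0, 1.0, 0.0]
contact_force: [0.3, 0.5, 0.2]
gripper_width: 1.003
grasp_force: 0.0
```

Call:
move_arm([
  [[-0.0015, 0, -0.003, 0, 0, 0, 0.0854], [0, 0, 0, 0, 0, 0, 0.04], [0, 0, 0, 0, 0, 0, 0.04], [0, 0, 0, 0, 0, 0, 0.04], [0, 0, 0, 0, 0, 0, 0.04], [0, 0, 0, 0, 0, 0, 0.04]],
])

```text
t: 12.08
eef_pos: [0.4703, -0.3336, 0.0466]
tool_rot: [0.001, -0.0, 1.0, -0.0]
contact_force: [0.0, 1.2, 6.4]
gripper_width: 0.601
grasp_force: 35.7
```

```bash
python3 - <<'E'
from h import *
snap("scene","pics/sc2.png");snap("top","pics/t2.png")
a=cv2.imread("pics/sc2.png");b=cv2.imread("pics/t2.png")
x=cv2.resize(a[200:300,180:310],(468,360),interpolation=cv2.INTER_CUBIC);y=cv2.resize(b[135:240,350:440],(308,360),interpolation=cv2.INTER_CUBIC)
cv2.imwrite("pics/c4.png",np.hstack([x,y]));print(bot.get_obs()['eef_pos'],bot.get_obs()['gripper_width'],bot.get_obs()['grasp_force'])
E
```

```text
[ 0.47027041 -0.33362075  0.04659646] 0.5999834496065758 35.71283519268036
```

View pics/c4.png

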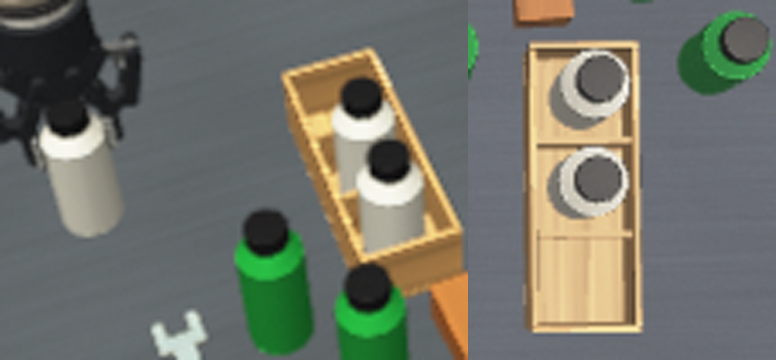

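tin_a stands upright in the middle cell, with its cap at crop (390,160) and top (598,178). tin_b is gripped. I'll carry it to the third cell.

Call:
move_arm([
  [[0, 0, -0.03, 0, 0, 0, 0.04], [0, 0, -0.045, 0, 0, 0, 0.04], [0, 0, -0.045, 0, 0, 0, 0.04], [-0.004, 0.0451, 0, 0, 0, 0, 0.04], [0, 0.0451, 0, 0, 0, 0, 0.04], [0, 0.0451, 0, 0, 0, 0, 0.04], [0, 0.0451, 0, 0, 0, 0, 0.04], [0, 0.0451, 0, 0, 0, 0, 0.04], [0, 0, 0, 0, 0, 0, 0.04], [0, 0, 0, 0, 0, 0, 0.04], [0, 0, 0.04, 0, 0, 0, 0.04], [0, 0, 0, 0, 0, 0, 0.04]],
])

```text
t: 13.68
eef_pos: [0.4711, -0.109, 0.124]
tool_rot: [-0.003, 0.001, 1.0, -0.0]
contact_force: [0.2, 0.5, -1.1]
gripper_width: 0.595
grasp_force: 37.5
```

Call:
move_arm([
  [[-0.001, 0, 0.03, 0, 0, 0, 0.04], [0, 0, 0.02, 0, 0, 0, 0.04], [0, 0, 0.01, 0, 0, 0, 0.04], [0, 0, 0.009, 0, 0, 0, 0.04], [0, 0, 0, 0, 0, 0, 0.04]],
])

```text
t: 14.3
eef_pos: [0.4746, -0.108, 0.0569]
tool_rot: [-0.0, -0.0, 1.0, 0.0]
contact_force: [-0.4, -0.7, -1.3]
gripper_width: 0.595
grasp_force: 37.7
```

Call:
move_arm([
  [[0, 0, 0.003, 0, 0, 0, 0.04], [0, 0, 0.002, 0, 0, 0, 0.04], [0, 0, 0, 0, 0, 0, 0.06], [0, 0, 0, 0, 0, 0, 0.0854], [0, 0, 0, 0, 0, 0, 0.0854], [0, 0, 0, 0, 0, 0, 0.0854], [0, 0, -0.03, 0, 0, 0, 0.0854], [0, 0, -0.045, 0, 0, 0, 0.0854], [0, 0, -0.05, 0, 0, 0, 0.0854], [0, 0, -0.06, 0, 0, 0, 0.0854], [0, 0, -0.06, 0, 0, 0, 0.0854], [0, 0, 0, 0, 0, 0, 0.0854]],
])

```text
t: 15.8
eef_pos: [0.4773, -0.1084, 0.3014]
tool_rot: [0.005, -0.0, 1.0, 0.001]
contact_force: [-0.0, 0.6, 0.1]
gripper_width: 1.005
grasp_force: 0.0
```

```bash
python3 - <<'E'
from h import *
from scipy.optimize import least_squares
a=cv2.imread("pics/top0.png");b=cv2.imread("pics/sc0.png")
snap("top","pics/t3.png");snap("scene","pics/sc3.png")
t=cv2.imread("pics/t3.png")
A=cv2.resize(a[140:185,155:325],None,fx=4.7,fy=4.7,interpolation=cv2.INTER_CUBIC)
B=cv2.resize(b[168:252,335:450],None,fx=4,fy=4,interpolation=cv2.INTER_CUBIC)
s3=cv2.imread("pics/sc3.png");D=cv2.resize(s3[200:290,235:325],None,fx=3.7,fy=3.7)
o=np.zeros((600,800,3),np.uint8);o[:A.shape[0],:A.shape[1]]=A;o[220:220+B.shape[0],:B.shape[1]]=B;o[220:220+D.shape[0],464:464+D.shape[1]]=D[:,:336];cv2.imwrite("pics/c5.png",o)
o=bot.get_obs();print(o['eef_pos'],o['q'])
E
```

```text
[ 0.47462969 -0.10766976  0.29708727] [-0.49956533  0.06730315  0.6384875   1.90626485 -0.04431189  1.18057485
  1.72634339]
```

View pics/c5.png

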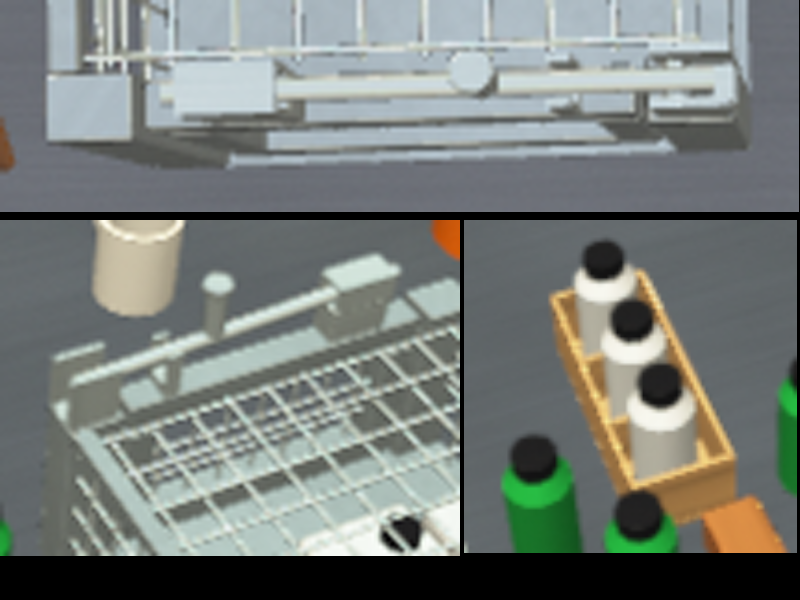

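All three tins stand upright in the crate. The knob head is at top pixel (255.3,155.2) and scene pixel (389.8,183.5). Next I'll locate it and the leaf direction.

```bash
python3 - <<'E'
from h import *
from scipy.optimize import least_squares
def tri(s,t):
    r=least_squares(lambda p:np.r_[proj("scene",p)-s,proj("top",p)-t],[.6,.2,.2]);return r.x.round(4),r.fun.round(1)
print("head",tri([389.75,183.4],[255.3,155.2]), ray("top",255.3,155.2,.247),ray("scene",389.75,183.4,.247))
print("post",ray("top",174.1,162.3,.16))
print("rod",ray("top",214.6,158.7,.2),ray("top",291.2,157.9,.198))
# roof/cage corners: front-left post, rear-left, rear right px
for p in [(166,64),(308,61),(165.2,169.8)]: print("corner",ray("top",*p,.16))
E
```

```text
head (array([0.6215, 0.1993, 0.2422]), array([-0.9,  0.1, -0.7, -0.3])) [0.62011869 0.19684375 0.247     ] [0.6267342  0.19856739 0.247     ]
post [0.62031155 0.41303506 0.16      ]
rod [0.6210975 0.3015866 0.2      ] [0.61854491 0.12234835 0.198     ]
corner [0.86418891 0.43071809 0.16      ]
corner [0.86096482 0.08012484 0.16      ]
corner [0.60249153 0.4351044  0.16      ]
```

Call:
move_arm([
  [[0, 0, -0.03, 0, 0, 10, 0.0854], [0, 0, -0.03, 0, 0, 10, 0.0854], [0, 0, 0, 0, 0, 10, 0.0854], [0, 0, 0, 0, 0, 10, 0.0854], [0, 0, 0, 0, 0, 10, 0.0854], [0, 0, 0, 0, 0, 10, 0.0854], [0, 0, 0, 0, 0, 10, 0.0854], [0, 0, 0, 0, 0, 10, 0.0854], [0, 0, 0, 0, 0, 10, 0.0854], [0, 0, 0, 0, 0, 0, 0.0854]],
])

```text
t: 17.15
eef_pos: [0.4738, -0.1076, 0.3552]
tool_rot: [-0.001, 0.706, 0.708, -0.001]
contact_force: [-0.7, 0.7, 0.1]
gripper_width: 0.999
grasp_force: 0.0
```

Call:
move_arm([
  [[0.051, 0.0247, 0, 0, 0, 0, 0.0854], [0.051, 0.0247, 0, 0, 0, 0, 0.0854], [0.051, 0.0247, 0, 0, 0, 0, 0.0854], [0.051, 0.0247, 0, 0, 0, 0, 0.0854], [0.051, 0.0247, 0, 0, 0, 0, 0.0854], [0.051, 0.0247, 0, 0, 0, 0, 0.0854], [0, 0, 0, 0, 0, 0, 0.0854], [0, 0, 0.045, 0, 0, 0, 0.0854], [0, 0, 0.045, 0, 0, 0, 0.0854], [0, 0, 0.03, 0, 0, 0, 0.0854], [0, 0, 0.02, 0, 0, 0, 0.0854], [0, 0, 0.015, 0, 0, 0, 0.0854], [0, 0, 0, 0, 0, 0, 0.0854]],
])

```text
t: 18.77
eef_pos: [0.6217, 0.1975, 0.2006]
tool_rot: [-0.0, 0.707, 0.708, -0.001]
contact_force: [-0.2, -0.1, 0.6]
gripper_width: 1.003
grasp_force: 0.0
```

```bash
python3 - <<'E'
from h import *
snap("scene","pics/sc4.png");snap("top","pics/t4.png")
a=cv2.imread("pics/sc4.png");b=cv2.imread("pics/t4.png")
o=bot.get_obs();T=o['eef_pos'];print(T,o['q'].round(2))
for z in (0,.019,.03,.045): cv2.drawMarker(a,tuple(np.int32(proj("scene",T+[0,0,z]).round())),(0,0,255),0,3)
cv2.imwrite("pics/c6.png",np.hstack([cv2.resize(a[120:250,330:460],(520,520),interpolation=cv2.INTER_CUBIC),cv2.resize(b[120:190,220:290][:, :38],(280,520),interpolation=cv2.INTER_CUBIC)]))
E
```

```text
[0.62301081 0.1980469  0.2024402 ] [-0.74  0.47  0.47  1.64 -0.24  1.08 -0.2 ]
```

View pics/c6.png

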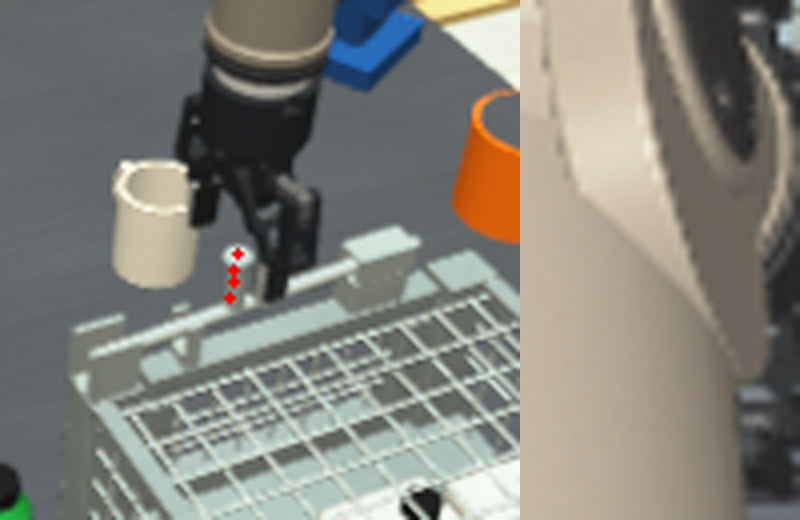

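The markers along the tool axis fall on the knob at crop (235,275), so x and y agree. The open tips stand about 40 mm behind the TCP, so I'll go 28 mm lower to centre the pads on the knob, then close.

Call:
move_arm([
  [[0, 0, 0.01, 0, 0, 0, 0.0854], [0, 0, 0.01, 0, 0, 0, 0.0854], [0, 0, 0.008, 0, 0, 0, 0.0854], [0, 0, 0, 0, 0, 0, 0.06], [0, 0, 0, 0, 0, 0, 0.03], [0, 0, 0, 0, 0, 0, 0.0], [0, 0, 0, 0, 0, 0, 0.0], [0, 0, 0, 0, 0, 0, 0.0], [0, 0, 0, 0, 0, 0, 0.0], [0, 0, 0, 0, 0, 0, 0.0]],
], squeeze=60)

```text
t: 20.12
eef_pos: [0.6229, 0.1982, 0.174]
tool_rot: [0.0, 0.707, 0.707, 0.0]
contact_force: [1.4, -0.6, 1.3]
gripper_width: 0.195
grasp_force: 58.6
```

The opening is 16.7 mm, so the fingers are on the 16 mm post. I'll lift.

Call:
move_arm([
  [[0, 0, -0.005, 0, 0, 0, 0.0], [0, 0, -0.005, 0, 0, 0, 0.0], [0, 0, -0.004, 0, 0, 0, 0.0], [0, 0, 0, 0, 0, 0, 0.0]],
], squeeze=80)

```text
t: 20.62
eef_pos: [0.6224, 0.1987, 0.1878]
tool_rot: [-0.0, 0.707, 0.708, 0.0]
contact_force: [2.0, 2.2, -5.9]
gripper_width: 0.188
grasp_force: 78.0
```

Call:
move_arm([
  [[0.005, 0, 0, 0, 0, 0, 0.0], [0.005, 0, 0, 0, 0, 0, 0.0], [0.005, 0, 0, 0, 0, 0, 0.0], [0, 0, 0, 0, 0, 0, 0.0]],
])

```text
t: 21.12
eef_pos: [0.6226, 0.2143, 0.1877]
tool_rot: [-0.0, 0.707, 0.708, 0.0]
contact_force: [2.0, 0.4, -4.3]
gripper_width: 0.188
grasp_force: 78.0
```

Call:
move_arm([
  [[0.006, 0, 0, 0, 0, 0, 0.0], [0.006, 0, 0, 0, 0, 0, 0.0], [0.006, 0, 0, 0, 0, 0, 0.0], [0.006, 0, 0, 0, 0, 0, 0.0], [0.006, 0, 0, 0, 0, 0, 0.0], [0.002, 0, 0, 0, 0, 0, 0.0], [0, 0, 0, 0, 0, 0, 0.0], [0, 0, 0, 0, 0, 0, 0.0]],
])

```text
t: 22.12
eef_pos: [0.6224, 0.2462, 0.1877]
tool_rot: [-0.0, 0.707, 0.708, 0.0]
contact_force: [2.1, 1.2, -3.9]
gripper_width: 0.188
grasp_force: 78.0
```

The bolt is drawn about 48 mm and the knob is still gripped. I'll start swinging the gate, turning the tool with the leaf.

Call:
move_arm([
  [[0.0001, -0.0052, 0, 0, 0, 2.1, 0.0], [0.0001, -0.0052, 0, 0, 0, 2.1, 0.0], [0.0001, -0.0052, 0, 0, 0, 2.1, 0.0], [0, 0, 0, 0, 0, 0, 0.0]],
])

```text
t: 22.62
eef_pos: [0.6065, 0.2464, 0.1879]
tool_rot: [-0.0, 0.745, 0.667, 0.0]
contact_force: [2.7, 1.2, -5.8]
gripper_width: 0.191
grasp_force: 78.1
```

Call:
move_arm([
  [[0.0001, -0.0052, 0, 0, 0, 2.1, 0.0], [0.0001, -0.0052, 0, 0, 0, 2.1, 0.0], [0.0001, -0.0052, 0, 0, 0, 2.1, 0.0], [0.0001, -0.0052, 0, 0, 0, 2.1, 0.0], [0.0001, -0.0052, 0, 0, 0, 2.1, 0.0], [0.0001, -0.0052, 0, 0, 0, 2.1, 0.0], [0.0001, -0.0052, 0, 0, 0, 2.1, 0.0], [0, 0, 0, 0, 0, 0, 0.0], [0, 0, 0, 0, 0, 0, 0.0], [0, 0, 0, 0, 0, 0, 0.0]],
])

```text
t: 23.88
eef_pos: [0.5722, 0.2544, 0.1879]
tool_rot: [0.0, 0.824, 0.567, 0.0]
contact_force: [3.5, 0.1, -5.9]
gripper_width: 0.189
grasp_force: 78.2
```

```bash
python3 - <<'E'
from h import *
snap("scene","pics/sc5.png");snap("top","pics/t5.png")
a=cv2.imread("pics/sc5.png");b=cv2.imread("pics/t5.png")
c=np.vstack([cv2.resize(a[150:290,230:500],(800,415),interpolation=cv2.INTER_CUBIC),cv2.resize(b[140:205,155:435],(800,185),interpolation=cv2.INTER_CUBIC)])
cv2.imwrite("pics/c7.png",c);o=bot.get_obs();print(o['eef_pos'],o['contact_force'],o['joint_vel'].round(3),c.shape)
E
```

```text
[0.57207973 0.25433997 0.18786416] [ 4.31659803 -0.15820298 -4.84072816] [-0.002  0.    -0.002  0.001 -0.002  0.    -0.002] (600, 800, 3)
```

View pics/c7.png

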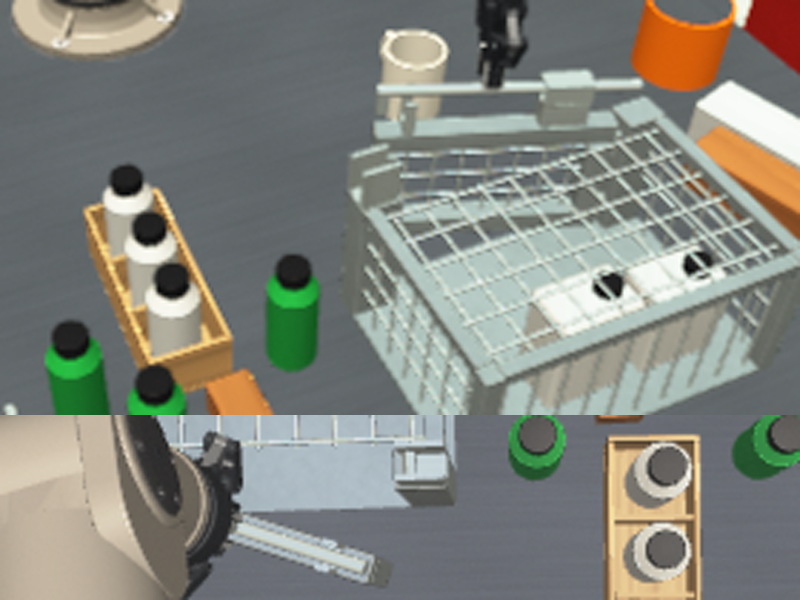

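The gate stands about 20° open: its free edge is at bottom-crop (380,570), clear of the keeper at (425,465). The knob is held by the fingers, the bolt is drawn, and the three tins are upright in the crate.

```bash
python3 -c "
from station import bot
print(bot.hand_in())"
```

```text
the job is handed in; nothing more can be done
None
```

I handed the job in at about 24 s: both loose tins are upright in the crate beside the packed one, and the gate is held about 0.36 rad (20°) open by the knob with the bolt drawn back about 48 mm; the hand-in returned no verdict.

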